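# Pry open the snap lid of a junction box

### The arm

A 6-joint arm with a two-finger parallel gripper is mounted at the origin on the work surface. World frame = base frame: x ahead of the robot, y to its left, z up, the work surface at z = 0. Lengths are in m, angles in rad, forces in N, time in s.
With the tool pointing down it reaches from about 0.425 to 0.95 m from the base axis. Payload 14.7 kg.
Tool frame: the origin (TCP) lies midway between the tips of the shut fingers; the grasp point (between the pads) lies 19 mm behind it; z points along the fingers, y is the line along which they close (so a half turn about z gives the same grasp; the last joint's range is limited). The gripper opens to 85 mm and grips with 20 to 120 N. Pads are 22 mm wide; open, the fingers measure 114 mm over their backs; the gripper's body (76 mm by 85 mm) begins 54 mm behind the grasp point. The pads swing forward as they close: fully open they stand 13 mm farther back than shut.
Start: joints at [1.159, 0.48, 1.596, -0, 1.065, -0.047], TCP at [0.232, 0.607, 0.231] pointing down, gripper open.
Joint ranges: [-2.75, 2.75], [-0.82, 2.05], [0.23, 2.67], [-1.56, 4.7], [0.09, 2.69], [-2.92, 2.92]. Speed limits (rad/s): [1.89, 1.89, 2.39, 3.01, 3.01, 3.01].

### API

Orientations are given as a unit quaternion [x, y, z, w].
In Python, from bench import manip gives the robot as it stands.
- The arm moves only by the tool move_arm, never from a script. Its argument "moves" is a list of rows, each an object of numbers: "x", "y", "z": the shift along the tool's x, y, z in m; "twist": the turn about the tool's z in degrees. In form: [{"x": .., "y": .., "z": .., "twist": ..}, ...]. A call has exactly 10 rows; each row shifts and turns the commanded pose from where the row before left it, along the tool's axes as they then stand; what a row does not reach is not made up. A row lasts 1/12 s, in which the tool goes at most 41.7 mm and 7.16 degrees, less where a joint would pass 70% of its speed; a pose out of reach is approached as far as the arm can. A call with a gripper value outside its range is refused whole. "grip" is the opening, from 0 (shut) to 1 (fully open), set as the call begins (left out, the last holds). The fingers move at their own pace and stop on an object; "grip_force" is the grip in N (left out, the last holds). Time passes only in rows, so rows that do not move let the fingers close, or fill a call up. It gives the time, the measured TCP pose, the force, the opening and the grip force at its end, in the units of the state.
- manip.observe(): the state, without advancing time (a new reading comes with each control period).
- manip.snapshot(name): name is "scene" or "top" or "wrist"; returns a dict with "image" (420x560x3 uint8, red, green, blue), "mtx" (3x3 intrinsics, pixels), "view" (4x4, takes a point from world to camera coordinates); the wrist camera has in their place "tool_from_camera" (4x4, takes a point from camera to tool coordinates, whose origin is the TCP and whose axes are the flange's). Camera axes: x right, y down, z forward; pixel columns grow to the right and rows downward; lengths in m; the calibration is good to about 2 mm. A picture is of the moment at which its call begins: read the wrist's pose just before it. There is no depth.
- manip.finish_job(): hands the job in; it is judged then, once.
The state is a dict: "t": time; "joint_pos": joint angles; "dq": joint speeds; "joint_efforts": joint torques, N m; "eef_pos": TCP position; "tool_rot": TCP orientation; "contact_force": force on the tool from outside, world axes, zero at the start; "moment": the same for the moment, N m; "grip_width": opening from 0.0 (shut) to 1.0 (fully open); "finger_force": force on a finger pad.
Only numpy, scipy, OpenCV 4.12 (cv2) and the standard library are available. Lean on these libraries where they do the work, as an engineer would, in place of code of your own. Each camera call takes 0.05 s, during which the arm holds its last target. There are 200 camera calls.

### The job

Open the junction box for the electrician: push the blade of the pry bar into the notch under the shut lid, lever the lid off its snap catch and swing it up and over with the bar or your fingers, gently, until it rests on its stop. Then lay the bar back in the red tray and leave the bin, tin and spray can where they are.

Things in the scene. Friction and masses are not known exactly. Their poses are not given: they have to be found in the camera images.
- box: grey junction box screwed to the bench, 160 (x) x 150 (y) x 105 mm high, walls 6 mm; origin at the centre of its underside, x from the front wall (with the notch) to the hinge wall. Breakers inside reach 57 mm up, no nearer than 55 mm to the front wall's outer face. The shut lid is flush with the walls all round, so it can be lifted only through the notch.
- notch (a point): middle of the pry notch's lower edge, on the front wall's outer face, 98 mm above the bench; axes as the box. The notch (orange marks below it and on the lid above it) is 44 mm wide and 7 mm high, cut through the 6 mm wall from its top; the shut lid roofs it over. Its lower edge is the bar's fulcrum. Behind it the space under the lid is free, save for catches over 40 mm to either side.
- lid (a joint): angle of the white lid (160 x 150 x 10 mm, 250 g, yellow square on it): 0 shut and snapped, about 0.09 lying ajar on its catch, 1.85 on its stop, leaning back past vertical. The catch lets go at about 0.045, under some 20 N upward near the front edge. The hinge is stiff: from about 1.0 to 1.85 the lid stays where left; at smaller angles it sinks back onto its catch.
- lid_hinge (a point): middle of the hinge axis, which runs along the box's y at the top of the far wall, 105 mm above the bench, level with the shut lid's underside; turns with the lid (its -x axis points along the lid's underside to the free edge)
- lid_edge (a point): middle of the lid's free front edge, at its underside, 160 mm from the hinge axis; axes turn with the lid, z out of its outer face
- bar: flat pry bar, 205 mm long, 180 g: yellow handle 115 long, 16 wide, 22 high; steel blade 90 long, 20 wide, 4 mm thick. Origin under the handle's blade end; x points along the blade to its tip, z up as it lies. The handle spans x = -115 to 0, z = 0 to 22 mm; the blade's mid plane is at z = 11 mm.
- bar_tip (a point): end of the blade, mid thickness, 90 mm ahead of the bar's origin; axes as the bar
- bar_grip (a point): good place to grip the handle, near the balance point, 25 mm behind the bar's origin and 115 mm behind the tip, at mid height; axes as the bar
- tray: red tray fixed to the bench, 260 (x) x 130 (y) mm, walls 4 mm thick and 12 mm high, floor 4 mm thick; origin at the centre of its underside
- parts_bin: black open parts bin, 200 (x) x 120 (y) x 70 mm high, fixed; origin at the centre of its underside
- tin: tin, 66 mm across, 85 mm high, loose; origin at the centre of its underside
- spray: spray can, 58 mm across, 160 mm high, loose; origin at the centre of its underside

How it is judged:
By the outcome, as a careful person would: the job done as asked, in the order asked, and still so for the second after the job is handed in, with the robot touching nothing.
It also fails if it takes over 67 s, if anything falls off the work surface, if the arm or the gripper's body presses on something with over 40 N, if the wrist force passes 120 N, or if a joint passes its speed limit or range.

## Working session

There is one attempt and no reset: what is moved stays moved. The work goes in short steps, Python scripts to look and compute and a tool call to move; the robot and the scene stay as the last step left them, time stands still between calls to the robot, and variables do not carry over. Pictures are saved under pics/ and viewed, at most 13 in all, crops included, and the job is handed in when it is done.

Besides the shell and the picture viewer there is one more tool, called after "Call:" by a JSON object that holds its "op" and its "data", one argument or row to a line. move_arm: Moves the arm, as the interface text tells. Its arguments: {"type":"object","properties":{"moves":{"type":"array","items":{"type":"object","properties":{"x":{"type":"number"},"y":{"type":"number"},"z":{"type":"number"},"twist":{"type":"number"}}}},"grip":{"type":"number"},"grip_force":{"type":"number"}},"required":["moves"]}

```bash
mkdir -p pics; ls; python3 - <<'E'
from bench import manip
import cv2,json,numpy as np
print(manip.observe())
for n in ["scene","top"]:
    s=manip.snapshot(n); cv2.imwrite(f"pics/{n}0.png",s["image"][:,:,::-1])
    np.savez(f"{n}.npz",mtx=s["mtx"],view=s["view"]); print(n,np.round(s["mtx"],1).tolist(),np.round(s["view"],4).tolist())
E
```

```text
pics
{'t': 0.0, 'joint_pos': array([ 1.15945337e+00,  4.80837304e-01,  1.59687647e+00,  1.28623784e-05,
        1.06507829e+00, -4.65922651e-02]), 'dq': array([-0.00050489,  0.00039149, -0.00121202, -0.00042667, -0.00058087,
        0.00121192]), 'joint_efforts': array([ 8.54386162e-04, -9.50620651e+01, -4.30197465e+01, -8.25188681e-05,
        1.21879630e-02, -4.62820344e-05]), 'eef_pos': array([0.23167425, 0.60687494, 0.23066787]), 'tool_rot': array([ 1.81369067e-01,  9.83414918e-01, -5.82779489e-04, -1.41594490e-04]), 'contact_force': array([-0.2324648 ,  1.73984673,  1.29892935]), 'moment': array([ 0.00303416, -0.05086874, -0.00325306]), 'finger_force': 0.0, 'grip_width': 1.0022123758344892}
scene [[421.2, 0.0, 277.2], [0.0, 421.2, 213.1], [0.0, 0.0, 1.0]] [[0.519, 0.8547, -0.0102, -0.3337], [0.6342, -0.393, -0.6659, -0.3408], [-0.5731, 0.3391, -0.746, 1.2594], [0.0, 0.0, 0.0, 1.0]]
top [[460.3, 0.0, 276.1], [0.0, 460.3, 208.3], [0.0, 0.0, 1.0]] [[0.0276, -0.9996, 0.0058, 0.0003], [-0.9991, -0.0278, -0.0306, 0.5991], [0.0307, -0.0049, -0.9995, 1.043], [0.0, 0.0, 0.0, 1.0]]
```

View pics/scene0.png

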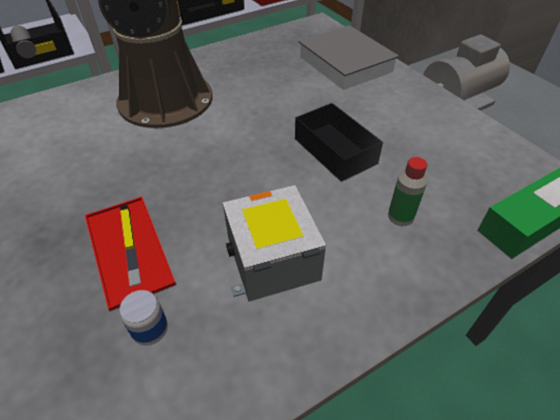

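View pics/top0.png

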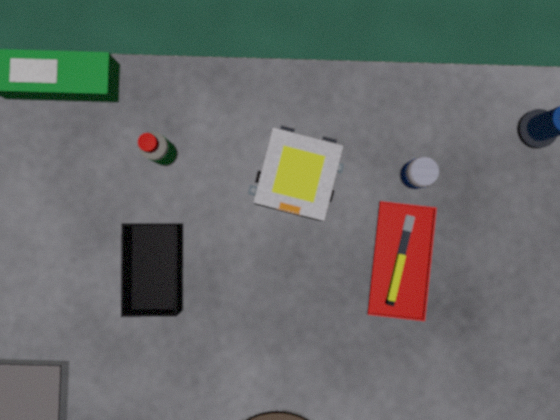

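The top view shows the lid corners at about (275,127), (343,143), (325,220), (255,205), with the orange notch mark at (289,208). The bar lies in the tray from the handle end (390,303) to the tip (409,217), the tin is at (421,172) and the spray can at (155,147).

```bash
cat > h.py <<'E'
import numpy as np, cv2
def ray(n,uv):
    d=np.load(n+".npz"); V=d["view"]; r=V[:3,:3].T@np.linalg.inv(d["mtx"])@np.array([*uv,1.]); return -V[:3,:3].T@V[:3,3], r
def at(n,uv,z):
    c,r=ray(n,uv); return (c+r*(z-c[2])/r[2])
def blob(hsv,lo,hi,box):
    m=cv2.inRange(hsv,np.array(lo),np.array(hi)); k=np.zeros_like(m); x0,y0,x1,y1=box; k[y0:y1,x0:x1]=m[y0:y1,x0:x1]
    cs,_=cv2.findContours(k,cv2.RETR_EXTERNAL,cv2.CHAIN_APPROX_NONE); return max(cs,key=cv2.contourArea)
E
python3 - <<'E'
from h import *
np.set_printoptions(precision=4,suppress=True)
def quad(n,c,z):
    p=cv2.boxPoints(cv2.minAreaRect(c)); w=np.array([at(n,q,z)[:2] for q in p]); return w
def rep(name,w):
    e=w[1]-w[0]; f=w[2]-w[1]; print(name,"c",w.mean(0),"sides",np.hypot(*e),np.hypot(*f),"ang",np.degrees(np.arctan2(e[1],e[0])),np.degrees(np.arctan2(f[1],f[0])))
t=cv2.cvtColor(cv2.imread("pics/top0.png"),cv2.COLOR_BGR2HSV)
rep("yellow lid",quad("top",blob(t,(22,120,80),(35,255,255),(260,130,340,210)),.115))
rep("handle",quad("top",blob(t,(22,120,80),(35,255,255),(375,230,430,315)),.026))
rep("tray",quad("top",blob(t,(0,150,60),(8,255,255),(350,190,450,330)),.012))
o=blob(t,(8,120,80),(20,255,255),(270,195,310,222)); rep("orange",quad("top",o,.115))
g=cv2.inRange(t,np.array((0,0,140)),np.array((179,60,255)));
lid=cv2.inRange(t,np.array((0,0,120)),np.array((179,60,255)))|cv2.inRange(t,np.array((8,120,80)),np.array((35,255,255)))
k=np.zeros_like(lid);k[115:230,245:355]=lid[115:230,245:355]
cs,_=cv2.findContours(k,cv2.RETR_EXTERNAL,cv2.CHAIN_APPROX_NONE); c=max(cs,key=cv2.contourArea); rep("lid",quad("top",c,.115))
s=cv2.cvtColor(cv2.imread("pics/scene0.png"),cv2.COLOR_BGR2HSV)
def cen(n,c,z):
    m=cv2.moments(c); return at(n,(m['m10']/m['m00'],m['m01']/m['m00']),z)[:2]
print("scene lid yellow",cen("scene",blob(s,(22,120,80),(35,255,255),(230,185,320,260)),.115),
 "top",cen("top",blob(t,(22,120,80),(35,255,255),(260,130,340,210)),.115))
for uv in [(409,216),(390,302)]: print("bar ends",at("top",uv,.015 if uv[1]<250 else .026))
for uv in [(124,208),(134.5,284)]: print("scene bar ends",at("scene",uv,.015 if uv[1]>250 else .026))
def zoom(n,b,k):
    i=cv2.imread(f"pics/{n}0.png")[b[1]:b[3],b[0]:b[2]]; return cv2.resize(i,None,fx=k,fy=k,interpolation=cv2.INTER_CUBIC)
a=zoom("top",(360,195,450,325),4.6); b=zoom("top",(245,120,350,225),4); 
H=max(a.shape[0],b.shape[0]); P=lambda i:cv2.copyMakeBorder(i,0,H-i.shape[0],0,0,0)
im=np.hstack([P(a)[:598],P(b)[:598]])[:, :800]; cv2.imwrite("pics/z.png",im); print(im.shape,a.shape)
print(at("top",(421,172),.085),at("top",(148,142),.16))
E
```

```text
yellow lid c [ 0.6686 -0.026 ] sides 0.09648359001811006 0.08607075674748164 ang -12.997958980487239 -103.05044478753986
handle c [ 0.4506 -0.2559] sides 0.10967724452677881 0.018899304165041812 ang -12.147062165996873 -101.65025517507061
tray c [ 0.4879 -0.2723] sides 0.2577344157013212 0.1302821380889132 ang -4.945100343624376 -94.54060479557714
orange c [ 0.597  -0.0096] sides 0.0124779847883764 0.03990560026929629 ang -12.457332992110098 -102.45044848094328
lid c [ 0.6722 -0.0288] sides 0.23553724455780745 0.22563817805064454 ang 1.7021405926781294 -88.33829149992184
scene lid yellow [ 0.67   -0.0273] top [ 0.6684 -0.026 ]
bar ends [ 0.5895 -0.2859  0.015 ]
bar ends [ 0.3956 -0.2437  0.026 ]
scene bar ends [ 0.3949 -0.245   0.026 ]
scene bar ends [ 0.5894 -0.2892  0.015 ]
(598, 800, 3) (598, 414, 3)
[ 0.6824 -0.2892  0.085 ] [0.7174 0.2727 0.16  ]
```

View pics/z.png

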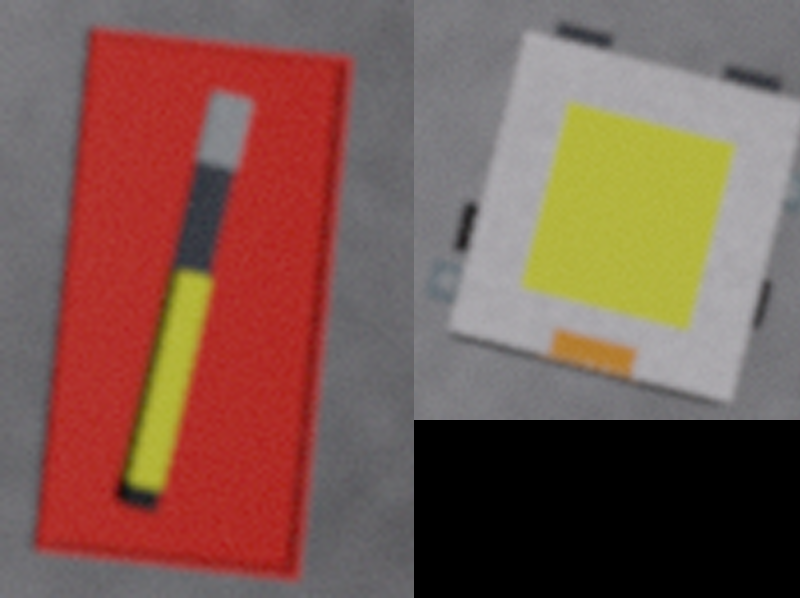

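The left crop shows the bar from (137,500) at the handle's end, through (195,269) at its front, to (233,93) at the tip. In the right crop the lid's front corners are at (449,331) and (732,402), with the orange mark between them at about (593,352).

```bash
python3 - <<'E'
from h import *
np.set_printoptions(precision=4,suppress=True)
L=lambda u,v:(360+u/4.6-.4,195+v/4.6-.4); R=lambda u,v:(245+(u-414)/4-.4,120+v/4-.4)
e=at("top",L(137,502),.026);f=at("top",L(195,269),.026);t=at("top",L(233,93),.017)
print("bar end,front,tip",e,f,t,np.linalg.norm((t-e)[:2]),np.linalg.norm((f-e)[:2]),np.degrees(np.arctan2(*(t-e)[1::-1])))
bl=at("top",R(449,331),.115);br=at("top",R(732,402),.115);tl=at("top",R(525,31),.115)
print("front",bl,br,(bl+br)/2,np.linalg.norm(bl-br),np.linalg.norm(bl-tl),np.degrees(np.arctan2(*(tl-bl)[1::-1])),np.degrees(np.arctan2(*(bl-br)[1::-1]))-90)
y=np.radians(-13);u=np.array([np.cos(y),np.sin(y)]);n=np.array([-u[1],u[0]])
print("orange lateral vs lid ctr", (np.array([.597,-.0096])-(.6693,-.0266))@n, "depth",(np.array([.597,-.0096])-(.6693,-.0266))@u)
q=[.181369,.983415,-.000583,-.000142]
from scipy.spatial.transform import Rotation as Ro
M=Ro.from_quat(q).as_matrix();print(M,np.degrees(np.arctan2(M[1,0],M[0,0])))
E
```

```text
bar end,front,tip [ 0.3917 -0.2424  0.026 ] [ 0.5055 -0.2685  0.026 ] [ 0.5922 -0.2882  0.017 ] 0.20567132908956498 0.11679874180551952 -12.84617799901472
front [0.6065 0.0645 0.115 ] [ 0.574  -0.0819  0.115 ] [ 0.5903 -0.0087  0.115 ] 0.14995528529404847 0.16000142501113043 -12.534394854317 -12.496725933747427
orange lateral vs lid ctr 0.00030032987228755307 depth -0.07427112360781825
[[-0.9342  0.3567 -0.0005]
 [ 0.3567  0.9342 -0.0011]
 [ 0.0001 -0.0012 -1.    ]] 159.10097462932904
```

Call:
{"op": "move_arm", "data": {
  "moves": [
    {"x": -0.031,"y": -0.021},
    {"x": -0.031,"y": -0.021},
    {"x": -0.031,"y": -0.021},
    {"x": -0.031,"y": -0.021},
    {"x": -0.031,"y": -0.021},
    {"x": -0.031,"y": -0.021},
    {"x": -0.031,"y": -0.021},
    {"x": -0.031,"y": -0.021},
    {"x": -0.031,"y": -0.021},
    {"x": -0.031,"y": -0.021}
  ],
  "grip": 1
}}

```text
validation failed for argument at $.mo...
```

```bash
cat >> h.py <<'E'
from scipy.spatial.transform import Rotation as Ro
def go(target,yaw=None):
    """print shift in tool axes to a world target, and twist for the tool x yaw (deg)"""
    from bench import manip
    o=manip.observe(); M=Ro.from_quat(o["tool_rot"]).as_matrix(); y=np.degrees(np.arctan2(M[1,0],M[0,0]))
    tw=0 if yaw is None else -((yaw-y+90)%180-90)
    M2=M@Ro.from_euler("z",tw,degrees=True).as_matrix()
    print("t",round(o["t"],2),"pos",np.round(o["eef_pos"],4),"yaw",round(y,2),"F",np.round(o["contact_force"],1),"M",np.round(o["moment"],2),"grip",round(o["grip_width"],3),round(o["finger_force"],1))
    print("twist",round(tw,2),"shift after twist",np.round(M2.T@(np.array(target)-o["eef_pos"]),4),"before",np.round(M.T@(np.array(target)-o["eef_pos"]),4))
E
python3 -c "
from h import *
go([.480,-.263,.15],167.3)"
```

```text
t 0.1 pos [0.2317 0.6069 0.2307] yaw 159.1 F [-0.2  0.3 -0.7] M [0.   0.07 0.08] grip 0.999 0.0
twist -8.2 shift after twist [-0.4335 -0.794   0.0815] before [-0.5423 -0.724   0.0815]
```

Call:
{"op": "move_arm", "data": {
  "moves": [
    {"x": -0.031,"y": -0.021,"z": 0,"twist": 0},
    {"x": -0.031,"y": -0.021,"z": 0,"twist": 0},
    {"x": -0.031,"y": -0.021,"z": 0,"twist": 0},
    {"x": -0.031,"y": -0.021,"z": 0,"twist": 0},
    {"x": -0.031,"y": -0.021,"z": 0,"twist": 0},
    {"x": -0.031,"y": -0.021,"z": 0,"twist": 0},
    {"x": -0.031,"y": -0.021,"z": 0,"twist": 0},
    {"x": -0.031,"y": -0.021,"z": 0,"twist": 0},
    {"x": -0.031,"y": -0.021,"z": 0,"twist": 0},
    {"x": -0.031,"y": -0.021,"z": 0,"twist": 0}
  ],
  "grip": 1,
  "grip_force": 60
}}

```text
t: 0.93
eef_pos: [0.4471, 0.2987, 0.2312]
tool_rot: [0.181, 0.983, -0.0, -0.0]
contact_force: [0.7, 0.1, 0.2]
grip_width: 1.003
finger_force: 0.0
```

```bash
python3 -c "
from h import *
go([.480,-.263,.15],167.3)"
```

```text
t 0.93 pos [0.4471 0.2987 0.2312] yaw 159.1 F [0.7 0.1 0.2] M [ 0.   -0.04  0.07] grip 1.003 0.0
twist -8.2 shift after twist [-0.1556 -0.5408  0.0812] before [-0.2311 -0.5131  0.0812]
```

Call:
{"op": "move_arm", "data": {
  "moves": [
    {"x": 0,"y": 0,"z": 0,"twist": -4.1},
    {"x": 0,"y": 0,"z": 0,"twist": -4.1},
    {"x": -0.0086,"y": -0.03,"z": 0,"twist": 0},
    {"x": -0.0086,"y": -0.03,"z": 0,"twist": 0},
    {"x": -0.0086,"y": -0.03,"z": 0,"twist": 0},
    {"x": -0.0086,"y": -0.03,"z": 0,"twist": 0},
    {"x": -0.0086,"y": -0.03,"z": 0,"twist": 0},
    {"x": -0.0086,"y": -0.03,"z": 0,"twist": 0},
    {"x": -0.0086,"y": -0.03,"z": 0,"twist": 0},
    {"x": -0.0086,"y": -0.03,"z": 0,"twist": 0}
  ]
}}

```text
t: 1.77
eef_pos: [0.4605, 0.0498, 0.2312]
tool_rot: [0.111, 0.994, -0.0, -0.0]
contact_force: [1.2, 0.5, 0.8]
grip_width: 1.003
finger_force: 0.0
```

Call:
{"op": "move_arm", "data": {
  "moves": [
    {"x": -0.0086,"y": -0.03,"z": 0.008,"twist": 0},
    {"x": -0.0086,"y": -0.03,"z": 0.008,"twist": 0},
    {"x": -0.0086,"y": -0.03,"z": 0.008,"twist": 0},
    {"x": -0.0086,"y": -0.03,"z": 0.008,"twist": 0},
    {"x": -0.0086,"y": -0.03,"z": 0.008,"twist": 0},
    {"x": -0.0086,"y": -0.03,"z": 0.008,"twist": 0},
    {"x": -0.0086,"y": -0.03,"z": 0.008,"twist": 0},
    {"x": -0.0086,"y": -0.03,"z": 0.008,"twist": 0},
    {"x": -0.0086,"y": -0.03,"z": 0.008,"twist": 0},
    {"x": -0.0086,"y": -0.03,"z": 0.008,"twist": 0}
  ]
}}

```text
t: 2.6
eef_pos: [0.4785, -0.2619, 0.1507]
tool_rot: [0.111, 0.994, 0.0, -0.0]
contact_force: [-0.4, 0.2, -0.5]
grip_width: 1.0
finger_force: 0.0
```

```bash
python3 - <<'E'
from h import *
from bench import manip
go([.480,-.263,.08],167.3)
s=manip.snapshot("wrist"); cv2.imwrite("pics/w1.png",s["image"][:,:,::-1])
o=manip.observe(); T=np.eye(4); T[:3,:3]=Ro.from_quat(o["tool_rot"]).as_matrix(); T[:3,3]=o["eef_pos"]
np.savez("wrist.npz",mtx=s["mtx"],view=np.linalg.inv(T@s["tool_from_camera"]))
hs=cv2.cvtColor(cv2.imread("pics/w1.png"),cv2.COLOR_BGR2HSV)
c=blob(hs,(22,120,80),(35,255,255),(0,0,560,420)); w=np.array([at("wrist",p,.026)[:2] for p in cv2.boxPoints(cv2.minAreaRect(c))])
print(w,w.mean(0)); e=[w[i+1]-w[i] for i in (0,1)]; print([(np.hypot(*v),np.degrees(np.arctan2(v[1],v[0]))) for v in e])
E
```

```text
t 2.6 pos [ 0.4785 -0.2619  0.1507] yaw 167.28 F [-0.4  0.2 -0.5] M [ 0.   -0.05  0.05] grip 1.0 0.0
twist -0.02 shift after twist [-0.0018 -0.0007  0.0707] before [-0.0018 -0.0007  0.0707]
[[ 0.39906857 -0.2567873 ]
 [ 0.4021791  -0.24310924]
 [ 0.5046183  -0.26558737]
 [ 0.50110421 -0.28109734]] [ 0.45174254 -0.26164531]
[(np.float64(0.01402728813261928), np.float64(77.18824570464855)), (np.float64(0.1048763849762225), np.float64(-12.376205664393703))]
```

View pics/w1.png

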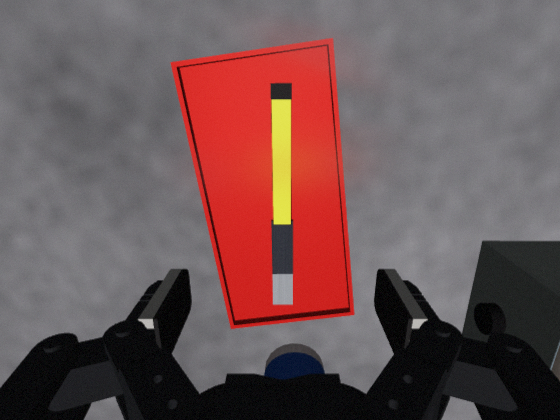

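The wrist view shows the bar upright at column 282 between the fingers, with the handle at rows 83–224. Now I partly close the fingers and go down.

Call:
{"op": "move_arm", "data": {
  "moves": [
    {"x": -0.001,"y": -0.003,"z": 0.016,"twist": 0},
    {"x": 0,"y": 0,"z": 0.016,"twist": 0},
    {"x": 0,"y": 0,"z": 0.016,"twist": 0},
    {"x": 0,"y": 0,"z": 0.016,"twist": 0},
    {"x": 0,"y": 0,"z": 0.016,"twist": 0},
    {"x": 0,"y": 0,"z": 0.016,"twist": 0},
    {"x": 0,"y": 0,"z": 0.016,"twist": 0},
    {"x": 0,"y": 0,"z": 0.014,"twist": 0},
    {"x": 0,"y": 0,"z": 0.012,"twist": 0},
    {"x": 0,"y": 0,"z": 0.005,"twist": 0}
  ],
  "grip": 0.5
}}

```text
t: 3.48
eef_pos: [0.4785, -0.263, 0.0067]
tool_rot: [0.111, 0.994, 0.0, -0.001]
contact_force: [-0.0, 0.6, 0.1]
grip_width: 0.501
finger_force: 0.0
```

Call:
{"op": "move_arm", "data": {
  "moves": [
    {"x": 0,"y": 0,"z": 0,"twist": 0},
    {"x": 0,"y": 0,"z": 0,"twist": 0},
    {"x": 0,"y": 0,"z": 0,"twist": 0},
    {"x": 0,"y": 0,"z": 0,"twist": 0},
    {"x": 0,"y": 0,"z": 0,"twist": 0},
    {"x": 0,"y": 0,"z": 0,"twist": 0},
    {"x": 0,"y": 0,"z": 0,"twist": 0},
    {"x": 0,"y": 0,"z": 0,"twist": 0},
    {"x": 0,"y": 0,"z": 0,"twist": 0},
    {"x": 0,"y": 0,"z": 0,"twist": 0}
  ],
  "grip": 0.0,
  "grip_force": 60
}}

```text
t: 4.32
eef_pos: [0.4794, -0.2637, 0.0088]
tool_rot: [0.111, 0.994, -0.0, 0.0]
contact_force: [-0.8, 1.0, 6.6]
grip_width: 0.172
finger_force: 59.5
```

```bash
python3 -c "
from h import *
go([.480,-.265,.16],167.4)"
```

```text
t 4.32 pos [ 0.4794 -0.2637  0.0088] yaw 167.3 F [-0.8  1.   6.6] M [0.17 0.14 0.02] grip 0.172 59.5
twist -0.1 shift after twist [-0.0009 -0.0012 -0.1512] before [-0.0009 -0.0012 -0.1512]
```

Call:
{"op": "move_arm", "data": {
  "moves": [
    {"x": 0,"y": 0,"z": -0.01,"twist": 0},
    {"x": 0,"y": 0,"z": -0.016,"twist": 0},
    {"x": 0,"y": 0,"z": -0.016,"twist": 0},
    {"x": 0,"y": 0,"z": -0.016,"twist": 0},
    {"x": 0,"y": 0,"z": -0.016,"twist": 0},
    {"x": 0,"y": 0,"z": -0.016,"twist": 0},
    {"x": 0,"y": 0,"z": -0.016,"twist": 0},
    {"x": 0,"y": 0,"z": -0.016,"twist": 0},
    {"x": 0,"y": 0,"z": -0.016,"twist": 0},
    {"x": 0,"y": 0,"z": -0.012,"twist": 0}
  ]
}}

```text
t: 5.15
eef_pos: [0.4792, -0.2636, 0.1603]
tool_rot: [0.111, 0.994, -0.0, 0.0]
contact_force: [0.3, 0.2, -2.0]
grip_width: 0.175
finger_force: 58.7
```

Call:
{"op": "move_arm", "data": {
  "moves": [
    {"x": 0.0098,"y": 0.0273,"z": 0,"twist": 0},
    {"x": 0.0098,"y": 0.0273,"z": 0,"twist": 0},
    {"x": 0.0098,"y": 0.0273,"z": 0,"twist": 0},
    {"x": 0.0098,"y": 0.0273,"z": 0,"twist": 0},
    {"x": 0.0098,"y": 0.0273,"z": 0,"twist": 0},
    {"x": 0.0098,"y": 0.0273,"z": 0,"twist": 0},
    {"x": 0.0098,"y": 0.0273,"z": 0,"twist": 0},
    {"x": 0.0098,"y": 0.0273,"z": 0,"twist": 0},
    {"x": 0.0098,"y": 0.0273,"z": 0,"twist": 0},
    {"x": 0.0098,"y": 0.0273,"z": 0,"twist": 0}
  ]
}}

```text
t: 5.98
eef_pos: [0.443, 0.0256, 0.1589]
tool_rot: [0.111, 0.994, 0.0, 0.0]
contact_force: [0.7, 0.2, -2.8]
grip_width: 0.171
finger_force: 58.9
```

```bash
python3 - <<'E'
from h import *
go([.4435,.0242,.0955],167.3)
from bench import manip
s=manip.snapshot("wrist"); cv2.imwrite("pics/w2.png",s["image"][:,:,::-1])
o=manip.observe(); T=np.eye(4); T[:3,:3]=Ro.from_quat(o["tool_rot"]).as_matrix(); T[:3,3]=o["eef_pos"]
np.savez("wrist.npz",mtx=s["mtx"],view=np.linalg.inv(T@s["tool_from_camera"])); print(np.round(s["tool_from_camera"],3))
s=manip.snapshot("scene"); cv2.imwrite("pics/s2.png",cv2.resize(s["image"][130:330,160:380,::-1],None,fx=3,fy=3))
E
```

```text
t 5.98 pos [0.443  0.0256 0.1589] yaw 167.29 F [ 0.7  0.2 -2.8] M [ 0.05 -0.01  0.01] grip 0.171 58.9
twist -0.01 shift after twist [-0.0007 -0.0013  0.0634] before [-0.0007 -0.0013  0.0634]
[[-0.001 -0.947 -0.321  0.082]
 [ 1.    -0.001 -0.001  0.   ]
 [ 0.001 -0.321  0.947 -0.142]
 [ 0.     0.     0.     1.   ]]
```

View pics/w2.png

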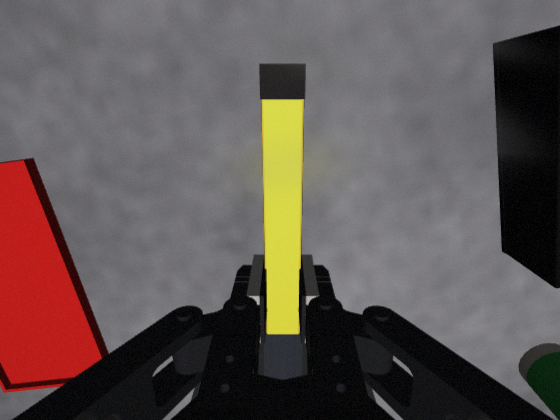

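The wrist view shows the handle held straight, with its rear end at row 64 (columns 260–305). From that I work out the bar's pitch.

```bash
python3 - <<'E'
import cv2,numpy as np
from h import *
d=np.load("wrist.npz"); 
im=cv2.imread("pics/w2.png"); g=cv2.cvtColor(im,cv2.COLOR_BGR2GRAY).astype(int)
col=g[50:80,270:295].mean(1); print(col.round().tolist())
h=cv2.cvtColor(im,cv2.COLOR_BGR2HSV)[:,282]; yy=[r for r in range(420) if 22<=h[r,0]<=35 and h[r,1]>120]; print(yy[0],yy[-1])
Tc=np.array([[-.001,-.947,-.321,.082],[1,-.001,-.001,0],[.001,-.321,.947,-.142]])
for v in (63.5,64.5,yy[-1]+1):
    r=Tc[:,:3]@np.linalg.inv(d["mtx"])@[282,v,1]
    for zz in (-.0172,-.0152,-.0192,-.0222): k=(zz-Tc[2,3])/r[2]; print(v,zz,(Tc[:,3]+k*r).round(4))
E
```

```text
[112.0, 112.0, 112.0, 113.0, 112.0, 113.0, 113.0, 113.0, 113.0, 113.0, 114.0, 114.0, 114.0, 88.0, 55.0, 44.0, 43.0, 41.0, 42.0, 41.0, 40.0, 40.0, 40.0, 39.0, 39.0, 39.0, 38.0, 38.0, 38.0, 38.0]
99 334
63.5 -0.0172 [ 0.0929 -0.0002 -0.0172]
63.5 -0.0152 [ 0.0931 -0.0002 -0.0152]
63.5 -0.0192 [ 0.0928 -0.0002 -0.0192]
63.5 -0.0222 [ 0.0925 -0.0002 -0.0222]
64.5 -0.0172 [ 0.0926 -0.0002 -0.0172]
64.5 -0.0152 [ 0.0928 -0.0002 -0.0152]
64.5 -0.0192 [ 0.0924 -0.0002 -0.0192]
64.5 -0.0222 [ 0.0922 -0.0002 -0.0222]
335 -0.0172 [-0.0246 -0.0004 -0.0172]
335 -0.0152 [-0.0263 -0.0004 -0.0152]
335 -0.0192 [-0.0229 -0.0004 -0.0192]
335 -0.0222 [-0.0203 -0.0004 -0.0222]
```

View pics/s2.png

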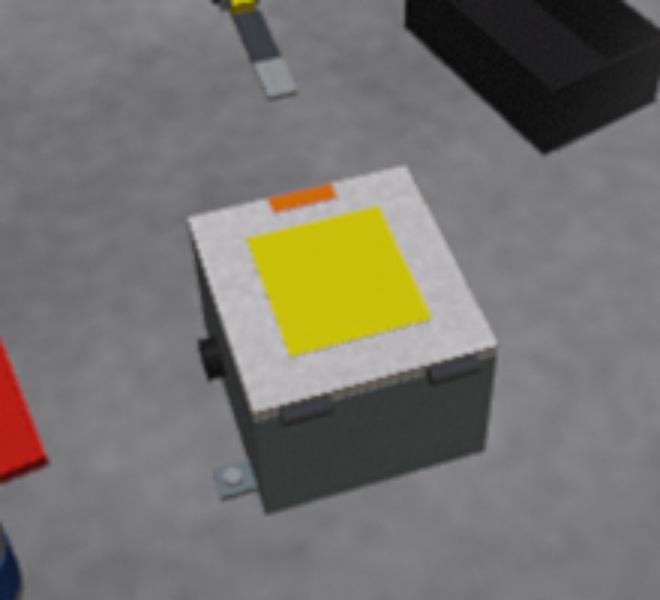

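The scene crop shows the blade tip at (283,95), just in front of the lid. The lid's front corners are at (190,217) and (406,166), and the orange mark is at (302,197).

```bash
python3 - <<'E'
from h import *
d=np.load("scene.npz")
def px(p):
    q=d["view"]@[*p,1]; q=d["mtx"]@q[:3]; return (q[:2]/q[2]).round(2)
C=lambda u,v:(160+u/3-.33,130+v/3-.33)
print("tip meas",C(283,95)); print([ (z,px([.5556,.0003,z])) for z in (.155,.16,.165,.17,.175)])
a,b=at("scene",C(190,217),.115),at("scene",C(406,166),.115); print(a,b,(a+b)/2,"orange",at("scene",C(302,197),.115))
E
```

```text
tip meas (254.0033333333333, 161.33666666666664)
[(0.155, array([253.36, 166.32])), (0.16, array([253.22, 164.4 ])), (0.165, array([253.09, 162.46])), (0.17, array([252.95, 160.51])), (0.175, array([252.81, 158.53]))]
[ 0.5744625  -0.07998882  0.115     ] [0.60868299 0.06411868 0.115     ] [ 0.59157275 -0.00793507  0.115     ] orange [ 0.5970418  -0.00946682  0.115     ]
```

Call:
{"op": "move_arm", "data": {
  "moves": [
    {"x": -0.0007,"y": -0.0013,"z": 0.007,"twist": 0},
    {"x": 0,"y": 0,"z": 0.008,"twist": 0},
    {"x": 0,"y": 0,"z": 0.008,"twist": 0},
    {"x": 0,"y": 0,"z": 0.008,"twist": 0},
    {"x": 0,"y": 0,"z": 0.008,"twist": 0},
    {"x": 0,"y": 0,"z": 0.008,"twist": 0},
    {"x": 0,"y": 0,"z": 0.008,"twist": 0},
    {"x": 0,"y": 0,"z": 0.005,"twist": 0},
    {"x": 0,"y": 0,"z": 0.0034,"twist": 0},
    {"x": 0,"y": 0,"z": 0,"twist": 0}
  ]
}}

```text
t: 6.92
eef_pos: [0.4436, 0.0229, 0.0942]
tool_rot: [0.111, 0.994, -0.0, -0.001]
contact_force: [-0.2, 0.4, -1.1]
grip_width: 0.163
finger_force: 59.1
```

```bash
python3 - <<'E'
from h import *
go([.4435,.0242,.0955],167.3)
from bench import manip
print(manip.observe()["eef_pos"])
E
```

```text
t 6.92 pos [0.4436 0.0229 0.0942] yaw 167.3 F [-0.2  0.4 -1.1] M [-0.03  0.03 -0.02] grip 0.163 59.1
twist -0.0 shift after twist [ 0.0004  0.0012 -0.0013] before [ 0.0004  0.0012 -0.0013]
[0.44360647 0.02290913 0.09416976]
```

Call:
{"op": "move_arm", "data": {
  "moves": [
    {"x": -0.005,"y": 0,"z": 0,"twist": 0},
    {"x": -0.005,"y": 0,"z": 0,"twist": 0},
    {"x": -0.005,"y": 0,"z": 0,"twist": 0},
    {"x": -0.005,"y": 0,"z": 0,"twist": 0},
    {"x": -0.005,"y": 0,"z": 0,"twist": 0},
    {"x": -0.004,"y": 0,"z": 0,"twist": 0},
    {"x": -0.004,"y": 0,"z": 0,"twist": 0},
    {"x": -0.004,"y": 0,"z": 0,"twist": 0},
    {"x": -0.003,"y": 0,"z": 0,"twist": 0},
    {"x": 0,"y": 0,"z": 0,"twist": 0}
  ]
}}

```text
t: 7.75
eef_pos: [0.4838, 0.014, 0.0949]
tool_rot: [0.111, 0.994, 0.0, 0.0]
contact_force: [0.1, 0.7, -2.5]
grip_width: 0.173
finger_force: 59.1
```

```bash
python3 - <<'E'
from h import *
go([.4435+.0634,.0242-.0143,.0942],167.3)
from bench import manip
s=manip.snapshot("scene"); cv2.imwrite("pics/s3.png",cv2.resize(s["image"][130:330,160:380,::-1],None,fx=3,fy=3))
E
```

```text
t 7.75 pos [0.4838 0.014  0.0949] yaw 167.29 F [ 0.1  0.7 -2.5] M [-0.01 -0.04  0.  ] grip 0.173 59.1
twist -0.01 shift after twist [-0.0235  0.0011  0.0007] before [-0.0235  0.0011  0.0007]
```

Call:
{"op": "move_arm", "data": {
  "moves": [
    {"x": -0.003,"y": 0,"z": 0,"twist": 0},
    {"x": -0.003,"y": 0,"z": 0,"twist": 0},
    {"x": -0.003,"y": 0,"z": 0,"twist": 0},
    {"x": -0.003,"y": 0,"z": 0,"twist": 0},
    {"x": -0.003,"y": 0,"z": 0,"twist": 0},
    {"x": -0.003,"y": 0,"z": 0,"twist": 0},
    {"x": -0.003,"y": 0,"z": 0,"twist": 0},
    {"x": -0.003,"y": 0,"z": 0,"twist": 0},
    {"x": 0,"y": 0,"z": 0,"twist": 0},
    {"x": 0,"y": 0,"z": 0,"twist": 0}
  ]
}}

```text
t: 8.63
eef_pos: [0.5065, 0.0088, 0.0949]
tool_rot: [0.111, 0.994, -0.0, -0.0]
contact_force: [0.2, 0.1, -2.4]
grip_width: 0.171
finger_force: 59.1
```

```bash
python3 - <<'E'
from h import *
go([.4435+.0634,.0242-.0143,.0942],167.3)
from bench import manip
s=manip.snapshot("scene"); cv2.imwrite("pics/s4.png",cv2.resize(s["image"][130:330,160:380,::-1],None,fx=3,fy=3))
E
```

```text
t 8.63 pos [0.5065 0.0088 0.0949] yaw 167.29 F [ 0.2  0.1 -2.4] M [-0.04  0.01 -0.07] grip 0.171 59.1
twist -0.01 shift after twist [-0.0002  0.0011  0.0007] before [-0.0002  0.0011  0.0007]
```

View pics/s4.png

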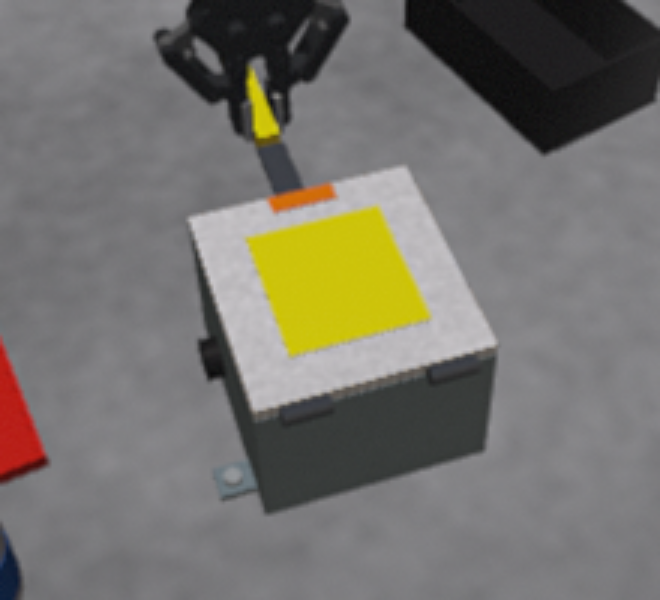

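The blade is in the notch, next to the orange mark at (302,197). Now I lever by pressing the handle down.

Call:
{"op": "move_arm", "data": {
  "moves": [
    {"x": 0,"y": 0,"z": 0.003,"twist": 0},
    {"x": 0,"y": 0,"z": 0.003,"twist": 0},
    {"x": 0,"y": 0,"z": 0.003,"twist": 0},
    {"x": 0,"y": 0,"z": 0.003,"twist": 0},
    {"x": 0,"y": 0,"z": 0.003,"twist": 0},
    {"x": 0,"y": 0,"z": 0.002,"twist": 0},
    {"x": 0,"y": 0,"z": 0.002,"twist": 0},
    {"x": 0,"y": 0,"z": 0.002,"twist": 0},
    {"x": 0,"y": 0,"z": 0.002,"twist": 0},
    {"x": 0,"y": 0,"z": 0,"twist": 0}
  ]
}}

```text
t: 9.52
eef_pos: [0.5064, 0.0089, 0.0718]
tool_rot: [0.111, 0.994, 0.0, 0.0]
contact_force: [-2.5, 1.2, 12.2]
grip_width: 0.169
finger_force: 62.3
```

```bash
python3 - <<'E'
from h import *
go([.5069,.0099,.06],167.3)
E
```

```text
t 9.52 pos [0.5064 0.0089 0.0718] yaw 167.3 F [-2.5  1.2 12.2] M [0.16 0.05 0.08] grip 0.169 62.3
twist 0.0 shift after twist [-0.0002  0.001   0.0118] before [-0.0002  0.001   0.0118]
```

Call:
{"op": "move_arm", "data": {
  "moves": [
    {"x": 0,"y": 0,"z": 0.002,"twist": 0},
    {"x": 0,"y": 0,"z": 0.002,"twist": 0},
    {"x": 0,"y": 0,"z": 0.002,"twist": 0},
    {"x": 0,"y": 0,"z": 0.002,"twist": 0},
    {"x": 0,"y": 0,"z": 0.002,"twist": 0},
    {"x": 0,"y": 0,"z": 0.001,"twist": 0},
    {"x": 0,"y": 0,"z": 0.001,"twist": 0},
    {"x": 0,"y": 0,"z": 0,"twist": 0},
    {"x": 0,"y": 0,"z": 0,"twist": 0},
    {"x": 0,"y": 0,"z": 0,"twist": 0}
  ]
}}

```text
t: 10.35
eef_pos: [0.5071, 0.0088, 0.0599]
tool_rot: [0.111, 0.994, 0.0, 0.001]
contact_force: [0.9, -0.5, 6.7]
grip_width: 0.17
finger_force: 61.8
```

```bash
python3 - <<'E'
from h import *
go([.5069,.0099,.06],167.3)
from bench import manip
s=manip.snapshot("scene"); cv2.imwrite("pics/s5.png",cv2.resize(s["image"][130:330,160:380,::-1],None,fx=3,fy=3))
E
```

```text
t 10.35 pos [0.5071 0.0088 0.0599] yaw 167.3 F [ 0.9 -0.5  6.7] M [-0.18 -0.53 -0.04] grip 0.17 61.8
twist -0.0 shift after twist [ 0.0004  0.0011 -0.0001] before [ 0.0004  0.0011 -0.0001]
```

View pics/s5.png

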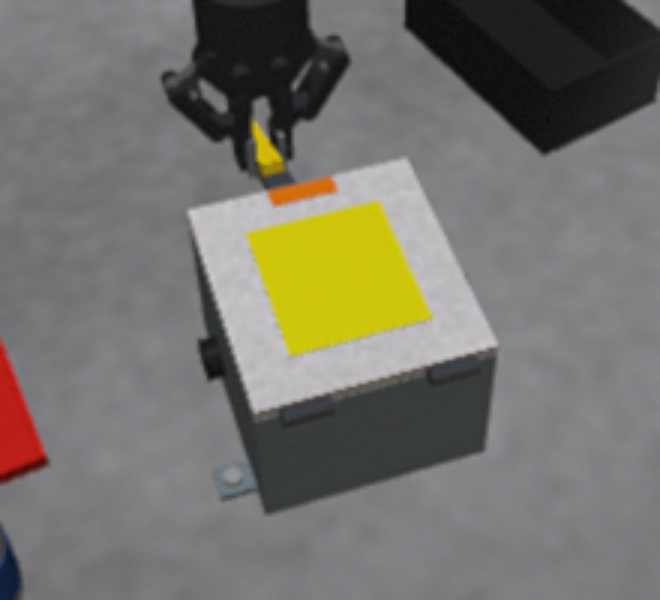

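The lid's front edge is up about 6–7 mm: its corners are now at (190,211) and (406,158). Next I feed the bar in along its tilted axis so it lifts further.

Call:
{"op": "move_arm", "data": {
  "moves": [
    {"x": -0.002,"y": 0,"z": -0.0007,"twist": 0},
    {"x": -0.002,"y": 0,"z": -0.0007,"twist": 0},
    {"x": -0.002,"y": 0,"z": -0.0007,"twist": 0},
    {"x": -0.002,"y": 0,"z": -0.0007,"twist": 0},
    {"x": -0.002,"y": 0,"z": -0.0007,"twist": 0},
    {"x": -0.002,"y": 0,"z": -0.0007,"twist": 0},
    {"x": -0.002,"y": 0,"z": -0.0007,"twist": 0},
    {"x": 0,"y": 0,"z": 0,"twist": 0},
    {"x": 0,"y": 0,"z": 0,"twist": 0},
    {"x": 0,"y": 0,"z": 0,"twist": 0}
  ]
}}

```text
t: 11.23
eef_pos: [0.5185, 0.0059, 0.0642]
tool_rot: [0.111, 0.994, -0.0, -0.001]
contact_force: [-6.4, 1.1, 4.5]
grip_width: 0.175
finger_force: 61.7
```

```bash
cat >> h.py <<'E'
d=np.load("scene.npz")
def px(p):
    q=d["view"]@[*p,1]; q=d["mtx"]@q[:3]; return q[:2]/q[2]
Y=np.radians(-12.7); U=np.array([np.cos(Y),np.sin(Y),0]); N=np.array([-U[1],U[0],0]); NOTCH=np.array([.591,-.0083,0])
HINGE=NOTCH+.16*U+[0,0,.105]
def lidpt(a,r,h=.01,s=0):  # point on lid at r from hinge, height h out of underside
    return HINGE+r*(-np.cos(a)*U+np.array([0,0,np.sin(a)]))+h*(np.sin(a)*U+np.array([0,0,np.cos(a)]))+s*N
def lidang(img):
    """lid angle by fitting the scene picture: yellow square's contour"""
    hs=cv2.cvtColor(img,cv2.COLOR_RGB2HSV); c=blob(hs,(22,120,60),(35,255,255),(170,60,420,320)); m=cv2.moments(c)
    u=np.array([m['m10']/m['m00'],m['m01']/m['m00']])
    A=np.arange(0,1.95,.005); e=[np.linalg.norm(px(lidpt(a,.081))-u) for a in A]; i=int(np.argmin(e)); return A[i],e[i],u,cv2.contourArea(c)
E
python3 - <<'E'
from h import *
go([.5069,.0099,.06],167.3)
from bench import manip
s=manip.snapshot("scene")["image"]; cv2.imwrite("pics/s6.png",s[:,:,::-1]); print(lidang(s)); print(lidang(cv2.imread("pics/scene0.png")[:,:,::-1]))
i5=cv2.imread("pics/s5.png");i4=cv2.imread("pics/s4.png")
for i in (i4,i5):
    z=np.zeros((420,560,3),np.uint8); z[130:330,160:380]=cv2.resize(i,(220,200),interpolation=cv2.INTER_AREA); print(lidang(z[:,:,::-1]))
E
```

```text
t 11.23 pos [0.5185 0.0059 0.0642] yaw 167.3 F [-6.4  1.1  4.5] M [0.08 0.57 0.01] grip 0.175 61.7
twist -0.0 shift after twist [0.0122 0.0014 0.0042] before [0.0122 0.0014 0.0042]
(np.float64(0.045), np.float64(0.16760257129976286), array([271.62980296, 220.84934319]), 2030.0)
(np.float64(0.0), np.float64(1.0485585610479566), array([271.51347252, 222.99973233]), 1868.0)
(np.float64(0.0), np.float64(1.0721193109176943), array([271.56825908, 223.03408481]), 1863.0)
(np.float64(0.005), np.float64(0.1781637345951936), array([271.567283  , 221.88786167]), 1947.0)
```

Call:
{"op": "move_arm", "data": {
  "moves": [
    {"x": -0.002,"y": 0,"z": -0.0007,"twist": 0},
    {"x": -0.002,"y": 0,"z": -0.0007,"twist": 0},
    {"x": -0.002,"y": 0,"z": -0.0007,"twist": 0},
    {"x": -0.002,"y": 0,"z": -0.0007,"twist": 0},
    {"x": 0,"y": 0,"z": 0.002,"twist": 0},
    {"x": 0,"y": 0,"z": 0.002,"twist": 0},
    {"x": 0,"y": 0,"z": 0.002,"twist": 0},
    {"x": 0,"y": 0,"z": 0.002,"twist": 0},
    {"x": 0,"y": 0,"z": 0,"twist": 0},
    {"x": 0,"y": 0,"z": 0,"twist": 0}
  ]
}}

```text
t: 12.12
eef_pos: [0.5273, 0.004, 0.0593]
tool_rot: [0.111, 0.994, -0.0, -0.001]
contact_force: [-2.7, 1.7, 4.1]
grip_width: 0.167
finger_force: 62.4
```

```bash
python3 - <<'E'
from h import *
go([.5069,.0099,.06],167.3)
from bench import manip
s=manip.snapshot("scene")["image"]; cv2.imwrite("pics/s7.png",s[:,:,::-1]); print(lidang(s))
E
```

```text
t 12.12 pos [0.5273 0.004  0.0593] yaw 167.3 F [-2.7  1.7  4.1] M [-0.01  0.09  0.02] grip 0.167 62.4
twist -0.0 shift after twist [ 0.0212  0.0012 -0.0007] before [ 0.0212  0.0012 -0.0007]
(np.float64(0.115), np.float64(0.08427808497289567), array([271.85015148, 219.41171444]), 2145.5)
```

The catch has let go: the lid measures about 0.12–0.14. I tighten the grip and swing the lid up along its arc.

Call:
{"op": "move_arm", "data": {
  "moves": [
    {"x": 0,"y": 0,"z": 0,"twist": 0},
    {"x": 0,"y": 0,"z": 0,"twist": 0},
    {"x": -0.0005,"y": 0,"z": -0.0026,"twist": 0},
    {"x": -0.0005,"y": 0,"z": -0.0026,"twist": 0},
    {"x": -0.0005,"y": 0,"z": -0.0026,"twist": 0},
    {"x": -0.0005,"y": 0,"z": -0.0026,"twist": 0},
    {"x": -0.0005,"y": 0,"z": -0.0026,"twist": 0},
    {"x": -0.0006,"y": 0,"z": -0.0026,"twist": 0},
    {"x": -0.0006,"y": 0,"z": -0.0026,"twist": 0},
    {"x": -0.0006,"y": 0,"z": -0.0026,"twist": 0}
  ],
  "grip": 0,
  "grip_force": 110
}}

```text
t: 13.0
eef_pos: [0.5324, 0.003, 0.0807]
tool_rot: [0.111, 0.994, 0.0, 0.0]
contact_force: [0.5, 0.2, -4.0]
grip_width: 0.158
finger_force: 108.2
```

```bash
python3 - <<'E'
from h import *
go([.5069,.0099,.06],167.3)
from bench import manip
s=manip.snapshot("scene")["image"]; cv2.imwrite("pics/s8.png",s[:,:,::-1]); print(lidang(s))
E
```

```text
t 13.0 pos [0.5324 0.003  0.0807] yaw 167.3 F [ 0.5  0.2 -4. ] M [-0.01  0.28 -0.06] grip 0.158 108.2
twist -0.0 shift after twist [0.0263 0.0011 0.0207] before [0.0263 0.0011 0.0207]
(np.float64(0.265), np.float64(0.06569936125875973), array([272.50714385, 216.63816063]), 2403.0)
```

Call:
{"op": "move_arm", "data": {
  "moves": [
    {"x": -0.0009,"y": 0,"z": -0.0024,"twist": 0},
    {"x": -0.0009,"y": 0,"z": -0.0024,"twist": 0},
    {"x": -0.0009,"y": 0,"z": -0.0024,"twist": 0},
    {"x": -0.0009,"y": 0,"z": -0.0024,"twist": 0},
    {"x": -0.0009,"y": 0,"z": -0.0024,"twist": 0},
    {"x": -0.001,"y": 0,"z": -0.0023,"twist": 0},
    {"x": -0.001,"y": 0,"z": -0.0023,"twist": 0},
    {"x": -0.001,"y": 0,"z": -0.0023,"twist": 0},
    {"x": -0.001,"y": 0,"z": -0.0022,"twist": 0},
    {"x": -0.001,"y": 0,"z": -0.0022,"twist": 0}
  ]
}}

```text
t: 13.88
eef_pos: [0.5414, 0.001, 0.1039]
tool_rot: [0.111, 0.994, -0.0, -0.0]
contact_force: [0.3, -0.5, -4.6]
grip_width: 0.16
finger_force: 108.3
```

Call:
{"op": "move_arm", "data": {
  "moves": [
    {"x": -0.0013,"y": 0,"z": -0.0022,"twist": 0},
    {"x": -0.0013,"y": 0,"z": -0.0022,"twist": 0},
    {"x": -0.0013,"y": 0,"z": -0.0021,"twist": 0},
    {"x": -0.0014,"y": 0,"z": -0.0021,"twist": 0},
    {"x": -0.0014,"y": 0,"z": -0.002,"twist": 0},
    {"x": -0.0014,"y": 0,"z": -0.002,"twist": 0},
    {"x": -0.0015,"y": 0,"z": -0.002,"twist": 0},
    {"x": -0.0015,"y": 0,"z": -0.002,"twist": 0},
    {"x": -0.0015,"y": 0,"z": -0.0019,"twist": 0},
    {"x": -0.0015,"y": 0,"z": -0.0019,"twist": 0}
  ]
}}

```text
t: 14.72
eef_pos: [0.5552, -0.0021, 0.1243]
tool_rot: [0.111, 0.994, -0.0, 0.0]
contact_force: [0.6, -0.5, -4.1]
grip_width: 0.154
finger_force: 108.4
```

```bash
python3 - <<'E'
from h import *
go([.5069,.0099,.06],167.3)
from bench import manip
s=manip.snapshot("scene")["image"]; cv2.imwrite("pics/s9.png",s[:,:,::-1]); print(lidang(s))
E
```

```text
t 14.72 pos [ 0.5552 -0.0021  0.1243] yaw 167.3 F [ 0.6 -0.5 -4.1] M [0.13 0.31 0.01] grip 0.154 108.4
twist -0.0 shift after twist [0.0498 0.0011 0.0643] before [0.0498 0.0011 0.0643]
(np.float64(0.715), np.float64(0.6364768073401023), array([275.67331451, 214.47899753]), 2833.0)
```

View pics/s9.png

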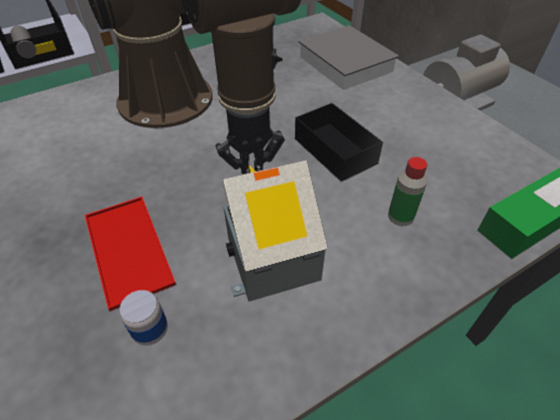

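The scene view shows the lid swung to about 0.7 rad on the bar, with its yellow centre at (276,214). The tray is empty and the tin and spray can are undisturbed.

Call:
{"op": "move_arm", "data": {
  "moves": [
    {"x": -0.0017,"y": 0,"z": -0.0018,"twist": 0},
    {"x": -0.0017,"y": 0,"z": -0.0018,"twist": 0},
    {"x": -0.0017,"y": 0,"z": -0.0018,"twist": 0},
    {"x": -0.0018,"y": 0,"z": -0.0017,"twist": 0},
    {"x": -0.0018,"y": 0,"z": -0.0017,"twist": 0},
    {"x": -0.0018,"y": 0,"z": -0.0017,"twist": 0},
    {"x": -0.0018,"y": 0,"z": -0.0017,"twist": 0},
    {"x": -0.0019,"y": 0,"z": -0.0016,"twist": 0},
    {"x": -0.0019,"y": 0,"z": -0.0016,"twist": 0},
    {"x": -0.0019,"y": 0,"z": -0.0016,"twist": 0}
  ]
}}

```text
t: 15.6
eef_pos: [0.5728, -0.0061, 0.1413]
tool_rot: [0.111, 0.994, 0.0, 0.0]
contact_force: [-0.3, -0.2, -3.5]
grip_width: 0.155
finger_force: 108.6
```

Call:
{"op": "move_arm", "data": {
  "moves": [
    {"x": -0.002,"y": 0,"z": -0.0015,"twist": 0},
    {"x": -0.002,"y": 0,"z": -0.0015,"twist": 0},
    {"x": -0.0021,"y": 0,"z": -0.0014,"twist": 0},
    {"x": -0.0021,"y": 0,"z": -0.0014,"twist": 0},
    {"x": -0.0021,"y": 0,"z": -0.0014,"twist": 0},
    {"x": -0.0021,"y": 0,"z": -0.0013,"twist": 0},
    {"x": -0.0021,"y": 0,"z": -0.0013,"twist": 0},
    {"x": -0.0022,"y": 0,"z": -0.0012,"twist": 0},
    {"x": -0.0022,"y": 0,"z": -0.0012,"twist": 0},
    {"x": -0.0022,"y": 0,"z": -0.0012,"twist": 0}
  ]
}}

```text
t: 16.43
eef_pos: [0.5935, -0.0108, 0.1546]
tool_rot: [0.111, 0.994, -0.0, 0.0]
contact_force: [-0.5, -1.0, -4.1]
grip_width: 0.158
finger_force: 108.6
```

Call:
{"op": "move_arm", "data": {
  "moves": [
    {"x": -0.0023,"y": 0,"z": -0.001,"twist": 0},
    {"x": -0.0023,"y": 0,"z": -0.001,"twist": 0},
    {"x": -0.0023,"y": 0,"z": -0.001,"twist": 0},
    {"x": -0.0023,"y": 0,"z": -0.001,"twist": 0},
    {"x": -0.0023,"y": 0,"z": -0.001,"twist": 0},
    {"x": -0.0023,"y": 0,"z": -0.0008,"twist": 0},
    {"x": -0.0023,"y": 0,"z": -0.0008,"twist": 0},
    {"x": -0.0023,"y": 0,"z": -0.0008,"twist": 0},
    {"x": -0.0023,"y": 0,"z": -0.0008,"twist": 0},
    {"x": -0.0023,"y": 0,"z": -0.0008,"twist": 0}
  ]
}}

```text
t: 17.27
eef_pos: [0.6159, -0.0158, 0.1636]
tool_rot: [0.111, 0.994, -0.0, 0.0]
contact_force: [-1.0, 0.6, -2.6]
grip_width: 0.156
finger_force: 108.7
```

```bash
python3 - <<'E'
from h import *
go([.5069,.0099,.06],167.3)
from bench import manip
s=manip.snapshot("scene")["image"]; cv2.imwrite("pics/s10.png",s[:,:,::-1]); print(lidang(s))
E
```

```text
t 17.27 pos [ 0.6159 -0.0158  0.1636] yaw 167.3 F [-1.   0.6 -2.6] M [ 0.08  0.2  -0.03] grip 0.156 108.7
twist -0.0 shift after twist [0.112  0.0011 0.1036] before [0.112  0.0011 0.1036]
(np.float64(1.34), np.float64(0.5707926335288331), array([284.18251388, 225.72186103]), 2461.0)
```

View pics/s10.png

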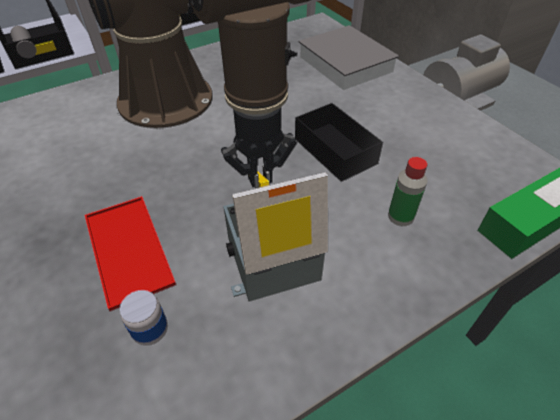

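The lid is at about 1.34 rad, its yellow centre at (284,226). Next I push it forward past vertical.

Call:
{"op": "move_arm", "data": {
  "moves": [
    {"x": -0.0024,"y": 0,"z": -0.0006,"twist": 0},
    {"x": -0.0024,"y": 0,"z": -0.0006,"twist": 0},
    {"x": -0.0024,"y": 0,"z": -0.0005,"twist": 0},
    {"x": -0.0024,"y": 0,"z": -0.0005,"twist": 0},
    {"x": -0.0024,"y": 0,"z": -0.0004,"twist": 0},
    {"x": -0.0024,"y": 0,"z": -0.0004,"twist": 0},
    {"x": -0.0024,"y": 0,"z": -0.0003,"twist": 0},
    {"x": -0.0024,"y": 0,"z": -0.0003,"twist": 0},
    {"x": -0.0024,"y": 0,"z": 0,"twist": 0},
    {"x": -0.0024,"y": 0,"z": 0,"twist": 0}
  ]
}}

```text
t: 18.15
eef_pos: [0.6394, -0.0211, 0.1671]
tool_rot: [0.111, 0.994, 0.0, 0.0]
contact_force: [-0.4, 0.7, -1.7]
grip_width: 0.154
finger_force: 108.8
```

Call:
{"op": "move_arm", "data": {
  "moves": [
    {"x": -0.0024,"y": 0,"z": 0,"twist": 0},
    {"x": -0.0024,"y": 0,"z": 0,"twist": 0},
    {"x": -0.0024,"y": 0,"z": 0,"twist": 0},
    {"x": -0.0024,"y": 0,"z": 0,"twist": 0},
    {"x": -0.0024,"y": 0,"z": 0,"twist": 0},
    {"x": -0.0024,"y": 0,"z": 0,"twist": 0},
    {"x": -0.0024,"y": 0,"z": 0,"twist": 0},
    {"x": -0.0024,"y": 0,"z": 0,"twist": 0},
    {"x": -0.0024,"y": 0,"z": 0,"twist": 0},
    {"x": -0.0024,"y": 0,"z": 0,"twist": 0}
  ]
}}

```text
t: 18.98
eef_pos: [0.6628, -0.0264, 0.1671]
tool_rot: [0.111, 0.994, -0.0, 0.0]
contact_force: [0.1, -0.0, -2.4]
grip_width: 0.154
finger_force: 108.8
```

```bash
python3 - <<'E'
from h import *
go([.5069,.0099,.06],167.3)
from bench import manip
s=manip.snapshot("scene")["image"]; cv2.imwrite("pics/s11.png",s[:,:,::-1]); print(lidang(s)); print([(a,px(lidpt(a,.08)).round(1)) for a in (1.6,1.7,1.8,1.85)])
E
```

```text
t 18.98 pos [ 0.6628 -0.0264  0.1671] yaw 167.3 F [ 0.1 -0.  -2.4] M [-0.05  0.08  0.03] grip 0.154 108.8
twist 0.0 shift after twist [0.16   0.0011 0.1071] before [0.16   0.0011 0.1071]
(np.float64(1.74), np.float64(0.5655141334774195), array([290.87749484, 241.63041982]), 1453.0)
[(1.6, array([289. , 235.6])), (1.7, array([290.7, 240. ])), (1.8, array([292.3, 244.5])), (1.85, array([293.1, 246.9]))]
```

Call:
{"op": "move_arm", "data": {
  "moves": [
    {"x": -0.0013,"y": 0,"z": 0,"twist": 0},
    {"x": -0.0013,"y": 0,"z": 0,"twist": 0},
    {"x": -0.0013,"y": 0,"z": 0,"twist": 0},
    {"x": -0.0013,"y": 0,"z": 0,"twist": 0},
    {"x": -0.0013,"y": 0,"z": 0,"twist": 0},
    {"x": -0.0013,"y": 0,"z": 0,"twist": 0},
    {"x": -0.0013,"y": 0,"z": 0,"twist": 0},
    {"x": -0.0013,"y": 0,"z": 0,"twist": 0},
    {"x": -0.0013,"y": 0,"z": 0,"twist": 0},
    {"x": -0.0013,"y": 0,"z": 0,"twist": 0}
  ]
}}

```text
t: 19.87
eef_pos: [0.6752, -0.0292, 0.1671]
tool_rot: [0.111, 0.994, -0.0, -0.0]
contact_force: [-4.7, 0.0, -2.6]
grip_width: 0.161
finger_force: 108.8
```

```bash
python3 - <<'E'
from h import *
go([.5069,.0099,.06],167.3)
from bench import manip
s=manip.snapshot("scene")["image"]; cv2.imwrite("pics/s12.png",s[:,:,::-1]); print(lidang(s))
E
```

```text
t 19.87 pos [ 0.6752 -0.0292  0.1671] yaw 167.3 F [-4.7  0.  -2.6] M [ 0.16  0.6  -0.02] grip 0.161 108.8
twist -0.0 shift after twist [0.1727 0.0011 0.1071] before [0.1727 0.0011 0.1071]
(np.float64(1.835), np.float64(0.5233728280157744), array([292.51828817, 246.2045017 ]), 1125.5)
```

Call:
{"op": "move_arm", "data": {
  "moves": [
    {"x": -0.0008,"y": 0,"z": 0,"twist": 0},
    {"x": -0.0008,"y": 0,"z": 0,"twist": 0},
    {"x": 0,"y": 0,"z": 0,"twist": 0},
    {"x": 0.003,"y": 0,"z": 0,"twist": 0},
    {"x": 0.008,"y": 0,"z": 0,"twist": 0},
    {"x": 0.015,"y": 0,"z": 0,"twist": 0},
    {"x": 0.02,"y": 0,"z": 0,"twist": 0},
    {"x": 0.02,"y": 0,"z": 0,"twist": 0},
    {"x": 0.02,"y": 0,"z": 0,"twist": 0},
    {"x": 0.02,"y": 0,"z": 0,"twist": 0}
  ]
}}

```text
t: 20.75
eef_pos: [0.5721, -0.006, 0.1673]
tool_rot: [0.111, 0.994, 0.0, 0.0]
contact_force: [-0.0, 0.4, -2.1]
grip_width: 0.157
finger_force: 108.7
```

Call:
{"op": "move_arm", "data": {
  "moves": [
    {"x": 0.02,"y": 0,"z": 0,"twist": 0},
    {"x": 0.02,"y": 0,"z": 0,"twist": 0},
    {"x": 0.02,"y": 0,"z": 0,"twist": 0},
    {"x": 0.012,"y": 0,"z": 0,"twist": 0},
    {"x": 0,"y": -0.01,"z": 0,"twist": 0},
    {"x": 0,"y": -0.025,"z": 0,"twist": 0},
    {"x": 0,"y": -0.025,"z": 0,"twist": 0},
    {"x": 0,"y": -0.025,"z": 0,"twist": 0},
    {"x": 0,"y": -0.025,"z": 0,"twist": 0},
    {"x": 0,"y": -0.025,"z": 0,"twist": 0}
  ]
}}

```text
t: 21.58
eef_pos: [0.4732, -0.1235, 0.1674]
tool_rot: [0.111, 0.994, -0.0, 0.001]
contact_force: [0.4, 0.4, -1.6]
grip_width: 0.154
finger_force: 108.7
```

```bash
python3 - <<'E'
from h import *
go([.4794,-.2637,.1671],167.3)
from bench import manip
s=manip.snapshot("scene")["image"]; cv2.imwrite("pics/s13.png",s[:,:,::-1]); print(lidang(s))
w=manip.snapshot("wrist"); np.savez("wrist.npz",mtx=w["mtx"]); cv2.imwrite("pics/w13.png",w["image"][:,:,::-1])
h=cv2.cvtColor(w["image"],cv2.COLOR_RGB2HSV)[:,282]; yy=[r for r in range(420) if 22<=h[r,0]<=35 and h[r,1]>120]; print(yy[0],yy[-1])
# fit pitch: yellow section seen; in the level pose rows were 99..334
Tc=np.array([[-.001,-.947,-.321,.082],[1,-.001,-.001,0],[.001,-.321,.947,-.142]]); K=w["mtx"]
def prow(p): q=Tc[:,:3].T@(np.array(p)-Tc[:,3]); return (K@q)[1]/q[2]
for a in (0,.2,.3,.4,.45,.5,.55):
    # pivot at grip (tool 0,0,-.011); points on handle top relative to the pivot; x_tool back +
    def P(x,z): return np.array([x*np.cos(a)-z*np.sin(a)*-1*-1,0,-.0072-( z*np.cos(a)-x*np.sin(a)*-1*-1)])
    print(a,[round(prow(P(x,.011)),1) for x in (.0775,-.0225)])
E
```

```text
t 21.58 pos [ 0.4732 -0.1235  0.1674] yaw 167.31 F [ 0.4  0.4 -1.6] M [-0.04  0.02 -0.01] grip 0.154 108.7
twist 0.01 shift after twist [-0.0368 -0.1354  0.0004] before [-0.0368 -0.1354  0.0004]
(np.float64(1.835), np.float64(0.4685479231434), array([292.56833036, 246.18137255]), 1122.0)
124 412
0 [np.float64(109.0), np.float64(332.9)]
0.2 [np.float64(117.0), np.float64(342.5)]
0.3 [np.float64(122.9), np.float64(346.4)]
0.4 [np.float64(129.7), np.float64(349.8)]
0.45 [np.float64(133.4), np.float64(351.2)]
0.5 [np.float64(137.2), np.float64(352.4)]
0.55 [np.float64(141.2), np.float64(353.4)]
```

View pics/s13.png

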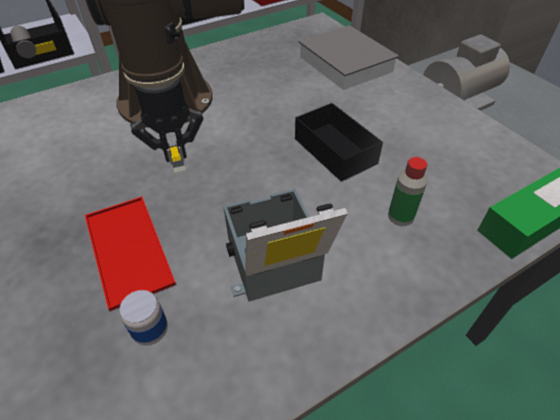

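The lid is leaning back on its stop (yellow at (293,246)) and stays there with the bar withdrawn; the bar is still tilted in the grip. Now to the tray.

Call:
{"op": "move_arm", "data": {
  "moves": [
    {"x": -0.0037,"y": -0.0135,"z": 0.006,"twist": 0},
    {"x": -0.0037,"y": -0.0135,"z": 0.006,"twist": 0},
    {"x": -0.0037,"y": -0.0135,"z": 0.006,"twist": 0},
    {"x": -0.0037,"y": -0.0135,"z": 0.006,"twist": 0},
    {"x": -0.0037,"y": -0.0135,"z": 0.006,"twist": 0},
    {"x": -0.0037,"y": -0.0135,"z": 0.006,"twist": 0},
    {"x": -0.0037,"y": -0.0135,"z": 0.006,"twist": 0},
    {"x": -0.0037,"y": -0.0135,"z": 0.006,"twist": 0},
    {"x": -0.0037,"y": -0.0135,"z": 0.006,"twist": 0},
    {"x": -0.0037,"y": -0.0135,"z": 0.006,"twist": 0}
  ]
}}

```text
t: 22.52
eef_pos: [0.4798, -0.2633, 0.1064]
tool_rot: [0.111, 0.994, 0.0, -0.0]
contact_force: [-0.3, -0.3, -2.4]
grip_width: 0.16
finger_force: 108.9
```

Call:
{"op": "move_arm", "data": {
  "moves": [
    {"x": 0,"y": 0,"z": 0.006,"twist": 0},
    {"x": 0,"y": 0,"z": 0.006,"twist": 0},
    {"x": 0,"y": 0,"z": 0.006,"twist": 0},
    {"x": 0,"y": 0,"z": 0.006,"twist": 0},
    {"x": 0,"y": 0,"z": 0.006,"twist": 0},
    {"x": 0,"y": 0,"z": 0.006,"twist": 0},
    {"x": 0,"y": 0,"z": 0.005,"twist": 0},
    {"x": 0,"y": 0,"z": 0.005,"twist": 0},
    {"x": 0,"y": 0,"z": 0.004,"twist": 0},
    {"x": 0,"y": 0,"z": 0,"twist": 0}
  ],
  "grip": 0,
  "grip_force": 35
}}

```text
t: 23.35
eef_pos: [0.4795, -0.2616, 0.0563]
tool_rot: [0.111, 0.994, 0.0, -0.0]
contact_force: [0.2, 0.8, -2.3]
grip_width: 0.16
finger_force: 108.9
```

Call:
{"op": "move_arm", "data": {
  "moves": [
    {"x": 0,"y": 0,"z": 0.002,"twist": 0},
    {"x": 0,"y": 0,"z": 0.002,"twist": 0},
    {"x": 0,"y": 0,"z": 0.002,"twist": 0},
    {"x": 0,"y": 0,"z": 0.002,"twist": 0},
    {"x": 0,"y": 0,"z": 0.002,"twist": 0},
    {"x": 0,"y": 0,"z": 0.002,"twist": 0},
    {"x": 0,"y": 0,"z": 0.002,"twist": 0},
    {"x": 0,"y": 0,"z": 0.002,"twist": 0},
    {"x": 0,"y": 0,"z": 0.002,"twist": 0},
    {"x": 0,"y": 0,"z": 0,"twist": 0}
  ]
}}

```text
t: 24.18
eef_pos: [0.4802, -0.2623, 0.0393]
tool_rot: [0.111, 0.994, -0.0, 0.0]
contact_force: [1.4, -1.5, 4.5]
grip_width: 0.16
finger_force: 110.2
```

```bash
python3 - <<'E'
from h import *
go([.4794,-.2637,.009],167.3)
from bench import manip
s=manip.snapshot("scene")["image"]; print(lidang(s))
E
```

```text
t 24.18 pos [ 0.4802 -0.2623  0.0393] yaw 167.31 F [ 1.4 -1.5  4.5] M [-0.14  0.24  0.06] grip 0.16 110.2
twist 0.01 shift after twist [ 0.0005 -0.0015  0.0303] before [ 0.0005 -0.0015  0.0303]
(np.float64(1.835), np.float64(0.46207546997318244), array([292.57322671, 246.17695839]), 1125.5)
```

Call:
{"op": "move_arm", "data": {
  "moves": [
    {"x": 0,"y": 0,"z": 0.002,"twist": 0},
    {"x": 0,"y": 0,"z": 0.002,"twist": 0},
    {"x": 0,"y": 0,"z": 0.002,"twist": 0},
    {"x": 0,"y": 0,"z": 0.002,"twist": 0},
    {"x": 0,"y": 0,"z": 0.002,"twist": 0},
    {"x": 0,"y": 0,"z": 0.002,"twist": 0},
    {"x": 0,"y": 0,"z": 0.002,"twist": 0},
    {"x": 0,"y": 0,"z": 0.002,"twist": 0},
    {"x": 0,"y": 0,"z": 0.002,"twist": 0},
    {"x": 0,"y": 0,"z": 0.001,"twist": 0}
  ]
}}

```text
t: 25.07
eef_pos: [0.4806, -0.2625, 0.0205]
tool_rot: [0.111, 0.994, -0.0, 0.001]
contact_force: [2.9, -3.3, 10.0]
grip_width: 0.155
finger_force: 111.8
```

```bash
python3 - <<'E'
from h import *
go([.4794,-.2637,.009],167.3)
from bench import manip
w=manip.snapshot("wrist"); cv2.imwrite("pics/w14.png",w["image"][:,:,::-1])
h=cv2.cvtColor(w["image"],cv2.COLOR_RGB2HSV)[:,282]; yy=[r for r in range(420) if 22<=h[r,0]<=35 and h[r,1]>120]; print(yy[0],yy[-1])
E
```

```text
t 25.07 pos [ 0.4806 -0.2625  0.0205] yaw 167.31 F [ 2.9 -3.3 10. ] M [-0.36  0.5   0.16] grip 0.155 111.8
twist 0.01 shift after twist [ 0.001  -0.0014  0.0115] before [ 0.001  -0.0014  0.0115]
102 341
```

Call:
{"op": "move_arm", "data": {
  "moves": [
    {"x": 0,"y": 0,"z": 0.0015,"twist": 0},
    {"x": 0,"y": 0,"z": 0.0015,"twist": 0},
    {"x": 0,"y": 0,"z": 0.0015,"twist": 0},
    {"x": 0,"y": 0,"z": 0.0015,"twist": 0},
    {"x": 0,"y": 0,"z": 0.0015,"twist": 0},
    {"x": 0,"y": 0,"z": 0.001,"twist": 0},
    {"x": 0,"y": 0,"z": 0.001,"twist": 0},
    {"x": 0,"y": 0,"z": 0.001,"twist": 0},
    {"x": 0,"y": 0,"z": 0,"twist": 0},
    {"x": 0,"y": 0,"z": 0,"twist": 0}
  ]
}}

```text
t: 25.95
eef_pos: [0.4807, -0.2624, 0.01]
tool_rot: [0.111, 0.994, -0.0, 0.001]
contact_force: [3.9, -1.3, 6.5]
grip_width: 0.154
finger_force: 111.8
```

```bash
python3 - <<'E'
from h import *
go([.4794,-.2637,.009],167.3)
E
```

```text
t 25.95 pos [ 0.4807 -0.2624  0.01  ] yaw 167.3 F [ 3.9 -1.3  6.5] M [-0.11  0.09  0.09] grip 0.154 111.8
twist 0.0 shift after twist [ 0.001  -0.0015  0.001 ] before [ 0.001  -0.0015  0.001 ]
```

Release with a moderate opening, so the fingers stay clear of the tray wall, then rise.

Call:
{"op": "move_arm", "data": {
  "moves": [
    {"x": 0,"y": 0,"z": 0,"twist": 0},
    {"x": 0,"y": 0,"z": 0,"twist": 0},
    {"x": 0,"y": 0,"z": 0,"twist": 0},
    {"x": 0,"y": 0,"z": 0,"twist": 0},
    {"x": 0,"y": 0,"z": 0,"twist": 0},
    {"x": 0,"y": 0,"z": 0,"twist": 0},
    {"x": 0,"y": 0,"z": -0.004,"twist": 0},
    {"x": 0,"y": 0,"z": -0.008,"twist": 0},
    {"x": 0,"y": 0,"z": -0.012,"twist": 0},
    {"x": 0,"y": 0,"z": -0.015,"twist": 0}
  ],
  "grip": 0.5
}}

```text
t: 26.78
eef_pos: [0.4795, -0.2617, 0.0494]
tool_rot: [0.111, 0.994, 0.0, -0.0]
contact_force: [0.4, 0.8, 0.2]
grip_width: 0.5
finger_force: 0.0
```

Call:
{"op": "move_arm", "data": {
  "moves": [
    {"x": 0,"y": 0,"z": -0.016,"twist": 0},
    {"x": 0,"y": 0,"z": -0.016,"twist": 0},
    {"x": 0,"y": 0,"z": -0.016,"twist": 0},
    {"x": 0,"y": 0,"z": -0.016,"twist": 0},
    {"x": 0,"y": 0,"z": -0.016,"twist": 0},
    {"x": 0,"y": 0,"z": -0.016,"twist": 0},
    {"x": 0,"y": 0,"z": -0.016,"twist": 0},
    {"x": 0,"y": 0,"z": -0.012,"twist": 0},
    {"x": 0,"y": 0,"z": 0,"twist": 0},
    {"x": 0,"y": 0,"z": 0,"twist": 0}
  ]
}}

```text
t: 27.62
eef_pos: [0.4802, -0.2621, 0.174]
tool_rot: [0.111, 0.994, -0.0, 0.001]
contact_force: [-0.7, 0.0, -0.6]
grip_width: 0.499
finger_force: 0.0
```

```bash
python3 - <<'E'
from h import *
go([.4794,-.2637,.009],167.3)
from bench import manip
a=manip.snapshot("scene")["image"]; print(lidang(a)); w=manip.snapshot("wrist")["image"]
cv2.imwrite("pics/f.png",np.hstack([cv2.resize(a[140:350,70:350],(400,300)),cv2.resize(w,(400,300))])[:,:,::-1])
E
```

```text
t 27.62 pos [ 0.4802 -0.2621  0.174 ] yaw 167.3 F [-0.7  0.  -0.6] M [-0.05  0.02 -0.02] grip 0.499 0.0
twist -0.0 shift after twist [ 0.0008 -0.0016  0.165 ] before [ 0.0008 -0.0016  0.165 ]
(np.float64(1.835), np.float64(0.5434240095887919), array([292.49207055, 246.19890322]), 1124.5)
```

View pics/f.png

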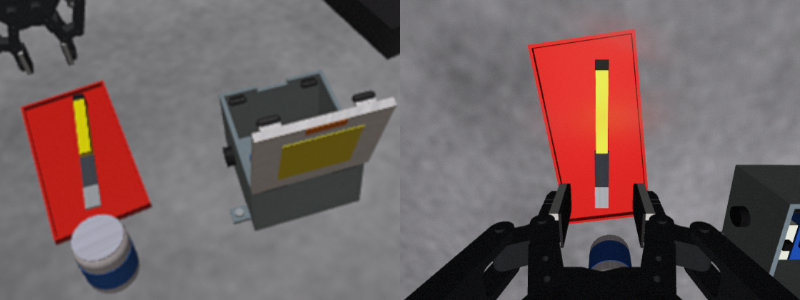

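The bar lies flat in the tray (wrist view, column 602, rows 60–208). The lid leans back on its stop, the tin is in place and the gripper is clear.

```bash
python3 -c "
from bench import manip
print(manip.finish_job())"
```

```text
the job is handed in; nothing more can be done
None
```

The junction box is open with its lid resting on the stop, the bar is back flat in the red tray, the bin, tin and spray can were not touched, and the job was handed in at about 28 s (no score came back).

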